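Raise the time-lapse camera over the build plate and hold it up

ROBOT

A 7-joint arm with a two-finger parallel gripper is mounted at the origin on the work surface. World frame = base frame: x ahead of the robot, y to its left, z up, the work surface at z = 0. Lengths are in m, angles in rad, forces in N, time in s.
With the tool pointing down it reaches from about 0.425 to 0.925 m from the base axis. Payload 6.8 kg.
Tool frame: the origin (TCP) lies at the very end of the fingers, on their centre line; the grasp point (between the pads) lies 19 mm behind it (r.tcp_to_grasp is the distance from the TCP to the grasp point, in m); z points along the fingers, y is the line along which they close (so a half turn about z gives the same grasp; the last joint's range is limited). The gripper opens to 85 mm and grips with 20 to 120 N. Pads are 22 mm wide; open, the fingers measure 114 mm over their backs; the gripper's body (76 mm by 85 mm) begins 54 mm behind the grasp point. The pads swing forward as they close: fully open they stand 13 mm farther back than shut.
Start: joints at [-1.4, 0.477, 0.022, 1.555, -0.011, 1.109, -0.083], TCP at [0.186, 0.649, 0.231] pointing down, gripper open.
Joint ranges: [-2.96, 2.96], [-0.34, 2.1], [-1.41, 1.46], [0.24, 2.44], [-1.37, 4.51], [0.17, 1.92], [-2.96, 2.96]. Speed limits (rad/s): [2.39, 2.39, 3.14, 3.14, 3.14, 3.14, 3.14].

INTERFACE

Orientations are given as a rotation vector (axis times angle).
In Python, from bench import r gives the robot as it stands.
- The arm moves only by the tool step_arm, never from a script. Its argument "moves" is a list of rows, each a list of 7 numbers: the shift along the tool's x, y, z in mm, then the turn, a rotation vector about the tool's x, y, z in rad, then the finger opening in mm, from 0 to 85.4. A call has 1 to 8 rows; each row is the pose to reach, as a shift and turn from the pose commanded when the call began, along the tool's axes at that moment; what a row does not reach only later rows make up. A row lasts 1/10 s, in which the tool goes at most 50 mm and 8.59 degrees, less where a joint would pass 70% of its speed; a pose out of reach is approached as far as the arm can. A call with a gripper value outside its range is refused whole. The fingers move at their own pace and stop on an object; "grip_force" is the grip in N (left out, the last holds). Time passes only in rows, so rows that repeat a pose let the fingers close. It gives the time, the measured TCP pose, the force, the opening and the grip force at its end, in the units of the state.
- r.get_obs(): the state, without advancing time (a new reading comes with each control period).
- r.grab_frame(name): name is "scene" or "side" or "wrist"; returns a dict with "image" (400x640x3 uint8, red, green, blue), "depth" (400x640 float32, m along the optical axis (not along the pixel's ray), 0 where there is no reading), "mtx" (3x3 intrinsics, pixels), "rvec" (rotation vector, rad) and "tvec" (3), from world to camera coordinates, as OpenCV has them. Camera axes: x right, y down, z forward; pixel columns grow to the right and rows downward; lengths in m; the calibration is good to about 2 mm. A picture is of the moment at which its call begins.
- r.hand_in(): hands the job in; it is judged then, once.
The state is a dict: "clock": time; "joints": joint angles; "qvel": joint speeds; "tau": joint torques, N m; "tcp_pos": TCP position; "orientation": TCP orientation; "contact_force": force on the tool from outside, world axes, zero at the start; "moment": the same for the moment, N m; "grip_width": finger opening in m; "gripper_force": force on a finger pad.
Only numpy, scipy, OpenCV 4.12 (cv2) and the standard library are available. Lean on these libraries where they do the work, as an engineer would, in place of code of your own. Each camera call takes 0.05 s, during which the arm holds its last target. There are 200 camera calls.

TASK

The camera beside the build plate has to be held up high for a photograph of the finished red print. Flip the orange cam lever fully over to free the mast, then grip the red handle so that its yellow button is squeezed in, draw the column straight up past the first stop to the second stop (the end of its travel), and finish while holding it there, still, with the button squeezed; nothing else will keep it up. Leave the print and everything else lying on the bench where it is.

Things in the scene. Friction and masses are not known exactly. Their poses are not given: they have to be found in the camera images.
- mast: Fixed camera mast. Origin on the bench under the middle of its upright tube, z up, turned up to 0.3 rad about z. In its frame: steel foot 110 (x) by 180 (y, from -45 to +135) by 15 mm; black square outer tube 36 by 36, up to z = 150; a level shaft 18 mm thick at z = 60 runs along +y from the tube to a small stand at y = 84 beside the cam lever.
- cam (a joint): Orange cam lever, hinged about the mast's y axis, rad. 0 = locked, leaning 0.8 rad from upright towards the mast's -x; 1.6 = free, leaning 0.8 rad towards +x (end stop). It swings over the top, takes about 0.15 N m and stays where it is left. It blocks the column until past about 1.2; flip it to its end stop.
- cam_tip (a point): Centre of the orange ball (20 mm diameter) at the end of the cam lever; 75 mm from the hinge. The lever arm is a round bar 12 mm thick.
- cam_hinge (a point): Fixed point on the cam lever's hinge axis, in the plane in which the lever swings: at 0, +102, +60 mm in the mast's frame.
- column (a joint): Rise of the sliding column, m: 0 = down (start, latched), 0.06 = first stop (a notch that catches only if the button is let out there), 0.12 = second stop, solid end of travel, with no catch: the column (0.25 to 0.5 kg, light friction) sinks when let go. It cannot rise while the cam is locked or the button is out.
- handle: Red handle on the column, 30 (x) by 36 (y) by 50 (z) mm; origin at its centre, 180 mm above the bench when down; axes as the mast's. A black camera (44 by 32 by 36 mm) sits on a red arm, 104 mm out on -y, its top 8 mm above the origin. Grasp from above across x: one finger on the button, one on the plain -x face. The outer tube ends 5 mm below the handle.
- button (a joint): Yellow squeeze button in the handle's +x face, m: 0 = out, 0.010 = fully in (pressed towards -x). Sprung, 2.3 N at the start to 6.8 N fully in; the latch lets go past about 0.003. Keep it in while drawing up. Handle with the button fully in is 32 mm across: centre the grasp 1 to 2 mm to the -x side of the handle's middle, so that the button is surely pressed.
- button_face (a point): Centre of the yellow button's outer face (24 wide by 30 high), 27 mm from the handle's middle along +x when out, 17 mm when in; moves with the button.
- plate: Black build plate lying fixed on the bench on the mast's -y side, 200 by 200 by 4 mm; origin under its centre.
- print: Loose red printed part, bow-shaped, about 165 by 40 by 24 mm, on the build plate; origin under its middle. Leave alone.
- spool: Loose spool of red filament lying flat, 196 mm diameter, 65 high; origin under its centre. Leave alone.
- scraper: Loose scraper lying on the bench, about 250 mm long; leave alone.
- glue: Loose upright glue pot, 30 mm diameter, 90 high, behind the mast; origin under its centre. Leave alone.
- bracket: Loose blue printed angle bracket, 50 by 30 by 36 mm high; leave alone.
- nozzle_cup: Loose white cup, 60 mm wide, 50 high; leave alone.
- driver: Loose screwdriver lying on the bench, 170 mm long; leave alone.

How it is judged:
By the outcome, as a careful person would: the job done as asked, in the order asked, and still so for the second after the job is handed in, while the arm keeps its last pose, push and grip.
It also fails if it takes over 48 s, if anything falls off the work surface, if the arm or the gripper's body presses on something with over 40 N, if the wrist force passes 120 N, or if a joint passes its speed limit or range.

## Working session

There is one attempt and no reset: what is moved stays moved. The work goes in short steps, Python scripts to look and compute and a tool call to move; the robot and the scene stay as the last step left them, time stands still between calls to the robot, and variables do not carry over. Pictures are saved under pics/ and viewed, at most 10 in all, crops included, and the job is handed in when it is done.

Besides the shell and the picture viewer there is one more tool, called by a JSON object that holds its "op" and its "data". step_arm: Moves the arm, as the interface text tells. Its arguments: {"type":"object","properties":{"moves":{"type":"array","items":{"type":"array","items":{"type":"number"}}},"grip_force":{"type":"number"}},"required":["moves"]}

```bash
mkdir -p pics; python3 - <<'E'
from bench import r
import cv2,pickle
for n in("scene","side"):
    f=r.grab_frame(n); cv2.imwrite(f"pics/{n}0.png",f["image"][:,:,::-1]); pickle.dump(f,open(f"{n}.pkl","wb"))
o=r.get_obs(); print(o); print(r.tcp_to_grasp)
E
```

```text
{'clock': 0.1, 'joints': array([-1.40005991,  0.47774437,  0.0223333 ,  1.55633587, -0.0115283 ,
        1.10929587, -0.08309796]), 'qvel': array([ 0.00027856, -0.00143312, -0.00123289, -0.00290016, -0.00204492,
        0.00097386, -0.00117695]), 'tau': array([ 5.05710035e-03, -5.97760463e+01,  1.61399961e+00, -2.81952775e+01,
        1.28068600e-02,  5.04131793e-03, -6.73637700e-06]), 'tcp_pos': array([0.1856364 , 0.64842299, 0.23041174]), 'orientation': array([-4.36530314e-01, -3.11097489e+00,  2.59185405e-03]), 'contact_force': array([ 0.38342731, -0.25812079, -1.11844671]), 'moment': array([-0.0406419 , -0.04837869,  0.02282191]), 'gripper_force': 0.0, 'grip_width': 0.08549440808663054}
0.0187
```

View pics/scene0.png

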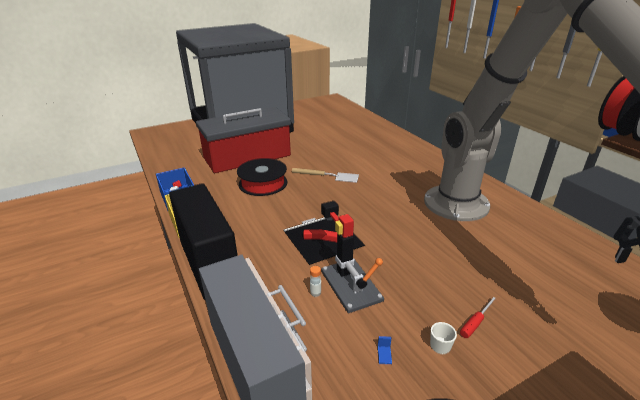

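View pics/side0.png

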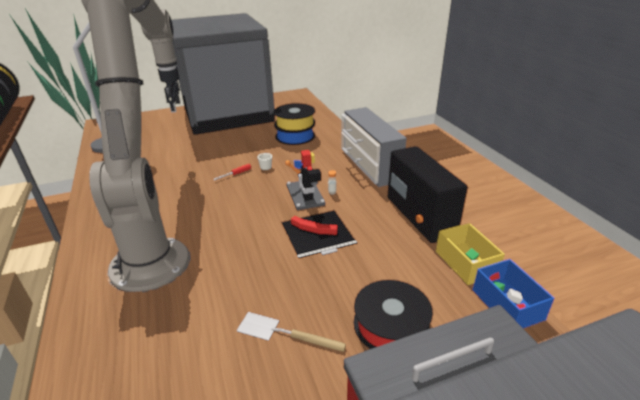

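The scene view shows the mast foot at about (352,288), the handle at (346,226), the yellow button at (339,228) on its far side, and the orange ball at (379,262). I'll enlarge that area.

```bash
cat >h.py <<'E'
import numpy as np,cv2
def world(f,uv,depth=None):
    R=cv2.Rodrigues(np.array(f["rvec"]))[0]; uv=np.atleast_2d(uv).astype(int)
    d=f["depth"][uv[:,1],uv[:,0]] if depth is None else depth
    p=np.c_[(uv[:,0]+0.-f["mtx"][0,2])/f["mtx"][0,0],(uv[:,1]-f["mtx"][1,2])/f["mtx"][1,1],np.ones(len(uv))]*np.reshape(d,(-1,1))
    return (p-np.ravel(f["tvec"]))@R
def plane(f,uv,z):
    R=cv2.Rodrigues(np.array(f["rvec"]))[0]; c=-R.T@np.ravel(f["tvec"])
    d=(np.c_[cv2.undistortPoints(np.array(uv,float).reshape(-1,1,2),f["mtx"],None)[:,0],np.ones(len(uv))])@R
    return c+d*((z-c[2])/d[:,2])[:,None]
E
python3 - <<'E'
import pickle,cv2,numpy as np
from h import *
for n,(x,y,w,h) in dict(scene=(290,190,120,130),side=(270,135,90,80)).items():
    f=pickle.load(open(n+".pkl","rb")); im=f["image"]
    cv2.imwrite(f"pics/{n}crop.png",cv2.resize(im[y:y+h,x:x+w,::-1],None,fx=600/h if n=="side" else 4.6,fy=600/h if n=="side" else 4.6,interpolation=cv2.INTER_CUBIC))
    H=cv2.cvtColor(im,cv2.COLOR_RGB2HSV).astype(int)
    v,u=np.mgrid[:400,:640]; uv=np.c_[u.ravel(),v.ravel()]
    P=world(f,uv).reshape(400,640,3)
    box=(u>=x)&(u<x+w)&(v>=y)&(v<y+h)&(f["depth"]>0)&(H[...,1]>150)&(H[...,2]>80)
    for c,(a,b) in dict(orange=(7,16),yellow=(21,33)).items():
        m=box&(H[...,0]>=a)&(H[...,0]<=b)&(P[...,2]>.03)
        print(n,c,m.sum(),np.median(u[m]),np.median(v[m]),np.round(np.median(P[m],0),3),np.round(P[m].min(0),3),np.round(P[m].max(0),3))
    m=box&((H[...,0]<5)|(H[...,0]>174))&(P[...,2]>.14)
    print(n,'red',m.sum(),np.round(np.median(P[m],0),3),np.round(P[m].min(0),3),np.round(P[m].max(0),3))
E
```

```text
scene orange 249 366.0 269.0 [0.566 0.241 0.09 ] [ 0.503 -0.013  0.03 ] [0.688 0.255 0.196]
scene yellow 82 338.0 227.0 [0.592 0.144 0.185] [0.579 0.125 0.148] [0.596 0.153 0.197]
scene red 295 [0.568 0.152 0.186] [0.546 0.048 0.146] [0.585 0.16  0.209]
side orange 101 310.0 169.0 [0.576 0.161 0.095] [0.521 0.116 0.076] [0.686 0.245 0.208]
side yellow 11 312.0 159.0 [0.587 0.124 0.183] [0.584 0.121 0.172] [0.59  0.13  0.193]
side red 154 [0.562 0.122 0.19 ] [0.543 0.045 0.147] [0.581 0.155 0.21 ]
```

View pics/scenecrop.png

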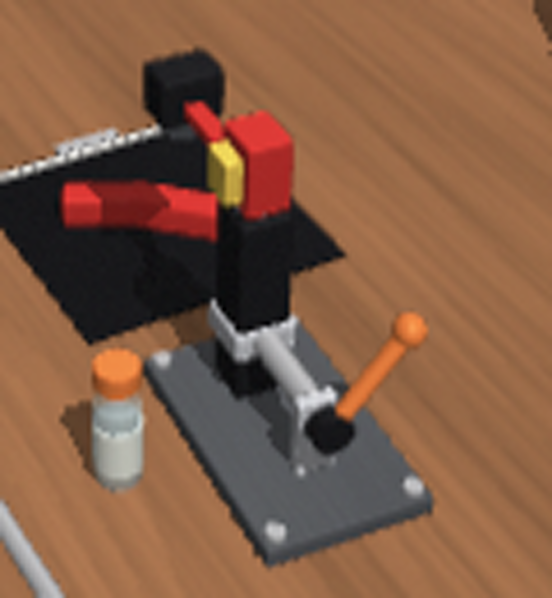

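View pics/sidecrop.png

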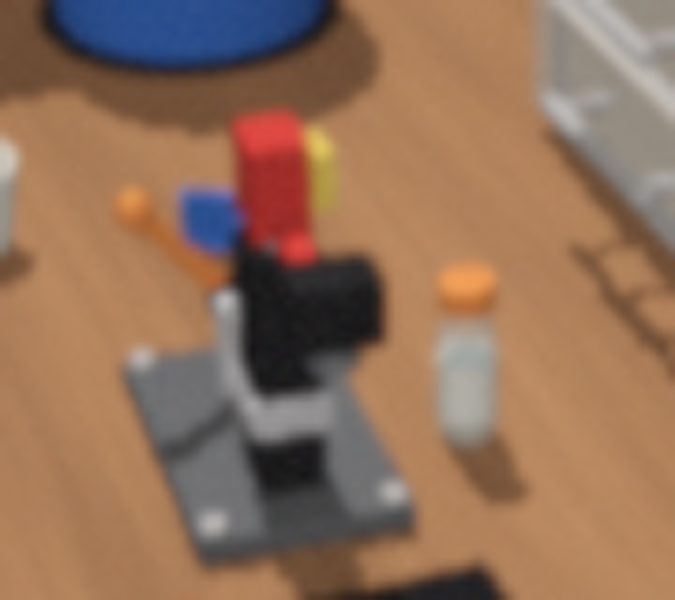

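The crops show these positions. In scene, the ball is at (378.9,261.5), the foot corners at (348,310), (384,298) and (322,268), and the handle's top corners near (343.5,221.5) and (353.5,218). In side, the ball is at (287.7,162.6) and the foot corners at (286.7,183.7), (297.3,208) and (325,203.7). Next I'll fit the mast pose to these points.

```bash
cat >>h.py <<'E'
import pickle
from scipy.optimize import least_squares
from scipy.spatial.transform import Rotation as Ro
E
python3 - <<'E'
from h import *
from bench import r
L={'scene':[((348.3,310),(55,135,15)),((383.9,298),(-55,135,15)),((322,267.8),(55,-45,15)),((378.9,261.5),(-53.8,102,112.3)),((343.5,221.5),(15,18,205)),((353.5,218),(-15,18,205)),((339,216.5),(15,-18,205))],
'side':[((286.7,183.7),(-55,135,15)),((297.3,208.1),(-55,-45,15)),((324.9,203.7),(55,-45,15)),((287.7,162.6),(-53.8,102,112.3))]}
F={n:pickle.load(open(n+".pkl","rb")) for n in L}
def res(p,which=L):
    o=[]
    for n in which:
        f=F[n];l=np.array([b for a,b in L[n]])/1000.
        w=l@Ro.from_euler('z',p[2]).as_matrix().T+[p[0],p[1],0]
        q=cv2.projectPoints(w,np.array(f["rvec"]),np.array(f["tvec"]),f["mtx"],None)[0][:,0]
        o+=list((q-np.array([a for a,b in L[n]])).ravel())
    return np.array(o)
for w in (list(L),['scene'],['side']):
    s=least_squares(res,[.57,.14,0],args=(w,),loss='soft_l1'); print(w,s.x.round(4),res(s.x,w).reshape(-1,2).round(1).tolist())
    if len(w)==2: p=s.x
M=Ro.from_euler('z',p[2]).as_matrix()
for l in [(-.0538,.102,.1123),(0,.102,.06),(0,0,.18),(.027,0,.18),(0,-.104,.17)]: print(l,(M@l+[p[0],p[1],0]).round(4))
print(Ro.from_rotvec(r.get_obs()['orientation']).as_matrix().round(3))
E
```

```text
['scene', 'side'] [ 0.5676  0.1384 -0.0984] [[-1.3, -0.5], [0.0, -0.6], [-1.6, -1.1], [1.2, 0.9], [-0.1, 0.9], [0.3, 1.7], [-1.4, -1.4], [-0.9, -1.2], [-1.5, -0.8], [0.4, -1.4], [-1.5, 2.0]]
['scene'] [ 0.5672  0.1392 -0.0921] [[-0.7, -0.4], [0.5, -0.7], [-1.4, -0.9], [1.6, 0.9], [0.2, 1.0], [0.6, 1.8], [-1.1, -1.2]]
['side'] [ 0.5685  0.1322 -0.1149] [[0.3, -0.7], [-1.0, -0.0], [1.1, -0.4], [-0.4, 2.5]]
(-0.0538, 0.102, 0.1123) [0.5241 0.2452 0.1123]
(0, 0.102, 0.06) [0.5776 0.2399 0.06  ]
(0, 0, 0.18) [0.5676 0.1384 0.18  ]
(0.027, 0, 0.18) [0.5945 0.1358 0.18  ]
(0, -0.104, 0.17) [0.5574 0.0349 0.17  ]
[[-0.961  0.275 -0.   ]
 [ 0.275  0.961 -0.002]
 [-0.    -0.002 -1.   ]]
```

{"op": "step_arm", "data": {"moves": [[-33, -25, 0, 0, 0, -0.03, 0], [-67, -50, 0, 0, 0, -0.06, 0], [-100, -75, 0, 0, 0, -0.1, 0], [-133, -100, 0, 0, 0, -0.14, 0], [-167, -125, 0, 0, 0, -0.18, 0], [-200, -150, 0, 0, 0, -0.18, 0], [-233, -175, 0, 0, 0, -0.18, 0], [-267, -200, 0, 0, 0, -0.18, 0]]}}

```text
clock: 0.9
tcp_pos: [0.3879, 0.3815, 0.2311]
orientation: [-0.155, -3.137, 0.001]
contact_force: [0.5, 0.6, -0.5]
grip_width: 0.0001
gripper_force: 0.0
```

```bash
cat >>h.py <<'E'
p=np.array([.5676,.1384,-.0984])
def loc(): # TCP in mast frame + how to go to a local target in tool axes
    from bench import r
    o=r.get_obs(); M=Ro.from_euler('z',p[2]).as_matrix(); R=Ro.from_rotvec(o['orientation']).as_matrix()
    t=M.T@(o['tcp_pos']-[p[0],p[1],0]); print('clock',o['clock'],'tcp local mm',(t*1000).round(1),'grip',o['grip_width'],'F',o['contact_force'].round(1))
    print('tool axes in mast frame\n',(M.T@R).round(3)); return t,M.T@R
def go(target):
    t,A=loc(); print('tool shift mm',((np.array(target)/1000-t)@A*1000).round(1))
E
python3 -c "
from h import *
go((-90,102,230))"
```

```text
clock 0.9 tcp local mm [-202.7  224.3  231.1] grip 0.0001255943453369184 F [ 0.5  0.6 -0.5]
tool axes in mast frame
 [[-1.  0. -0.]
 [ 0.  1. -0.]
 [ 0. -0. -1.]]
tool shift mm [-112.7 -122.3    1.1]
```

{"op": "step_arm", "data": {"moves": [[-28, -31, 0, 0, 0, 0, 0], [-56, -61, 0, 0, 0, 0, 0], [-84, -92, 0, 0, 0, 0, 0], [-113, -122, 0, 0, 0, 0, 0], [-113, -122, 0, 0, 0, 0, 0], [-113, -122, 0, 0, 0, 0, 0]]}}

```text
clock: 1.5
tcp_pos: [0.4881, 0.2495, 0.231]
orientation: [-0.159, -3.137, 0.001]
contact_force: [-0.1, 0.8, 0.8]
grip_width: 0.0002
gripper_force: 0.0
```

```bash
python3 - <<'E'
from bench import r
from h import *
f=r.grab_frame("wrist"); pickle.dump(f,open("wrist1.pkl","wb")); cv2.imwrite("pics/w1.png",f["image"][:,:,::-1])
go((-90,102,97))
E
```

```text
clock 1.55 tcp local mm [-90.9 104.1 231. ] grip 8.400564605057428e-05 F [-0.8  0.3  0.2]
tool axes in mast frame
 [[-1.     0.    -0.001]
 [ 0.     1.    -0.   ]
 [ 0.001 -0.    -1.   ]]
tool shift mm [ -1.   -2.1 134. ]
```

View pics/w1.png

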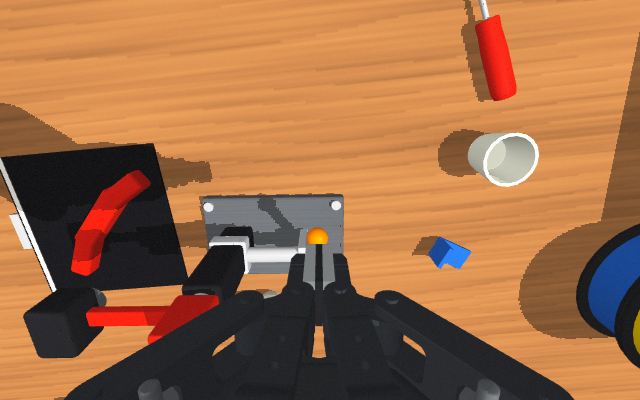

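The wrist view shows the foot's -x edge corners at (202,197) and (343,195), the ball at (317,238), and the handle partly hidden at (185,318). I'll refine with these points.

```bash
python3 - <<'E'
from h import *
f=pickle.load(open("wrist1.pkl","rb"))
M=Ro.from_euler('z',p[2]).as_matrix()
a=np.vstack([plane(f,[(202,197),(343,195)],.015),plane(f,[(317,238)],.1123),plane(f,[(148,338),(178,297),(217,297)],.205)])
print(((a-[p[0],p[1],0])@M*1000).round(1)); d=a[1]-a[0]; print('yaw',np.arctan2(-d[0],d[1]), 'len',np.linalg.norm(d))
E
```

```text
[[-55.  -42.8  15. ]
 [-57.1 134.2  15. ]
 [-44.4 102.  112.3]
 [-12.  -16.1 205. ]
 [-45.7  10.  205. ]
 [-45.6  35.9 205. ]]
yaw -0.08674925801559055 len 0.17703100588915704
```

{"op": "step_arm", "data": {"moves": [[0, -2, 35, 0, 0, 0, 0], [0, -2, 70, 0, 0, 0, 0], [0, -2, 105, 0, 0, 0, 0], [0, -2, 132, 0, 0, 0, 0], [0, -2, 132, 0, 0, 0, 0], [-15, -2, 132, 0, 0, 0, 0], [-30, -2, 132, 0, 0, 0, 0], [-45, -2, 132, 0, 0, 0, 0]]}}

```text
clock: 2.35
tcp_pos: [0.5325, 0.2458, 0.1014]
orientation: [-0.152, -3.137, -0.002]
contact_force: [-5.6, 0.7, 3.2]
grip_width: -0.0001
gripper_force: 2.6
```

```bash
python3 -c "
from h import *
go((18,102,98))"
```

```text
clock 2.35 tcp local mm [-45.5 103.4 101.4] grip -6.246918822988598e-05 F [-5.6  0.7  3.2]
tool axes in mast frame
 [[-1.    -0.001 -0.001]
 [-0.001  1.     0.002]
 [ 0.001  0.002 -1.   ]]
tool shift mm [-63.5  -1.5   3.4]
```

{"op": "step_arm", "data": {"moves": [[-12, -1, 3, 0, 0, 0, 0], [-24, -1, 3, 0, 0, 0, 0], [-36, -1, 3, 0, 0, 0, 0], [-48, -1, 3, 0, 0, 0, 0], [-58, -1, 3, 0, 0, 0, 0], [-64, -1, 3, 0, 0, 0, 0], [-67, -1, 3, 0, 0, 0, 0]]}}

```text
clock: 3.05
tcp_pos: [0.598, 0.2364, 0.0959]
orientation: [-0.155, -3.134, 0.001]
contact_force: [-11.0, 0.8, 5.0]
grip_width: 0.0
gripper_force: 5.9
```

```bash
python3 - <<'E'
from bench import r
from h import *
f=r.grab_frame("scene"); pickle.dump(f,open("scene2.pkl","wb")); cv2.imwrite("pics/s2.png",cv2.resize(f["image"][190:320,290:420,::-1],None,fx=4.6,fy=4.6,interpolation=cv2.INTER_CUBIC))
go((25,102,97))
M=Ro.from_euler('z',p[2]).as_matrix()
w=np.array([M@(.075*np.sin(a),.102,.06+.075*np.cos(a))+[p[0],p[1],0] for a in(0,.4,.6,.8)])
q=cv2.projectPoints(w,np.array(f["rvec"]),np.array(f["tvec"]),f["mtx"],None)[0][:,0]
print('expected crop px',((q-[290,190])*4.6).round())
E
```

```text
clock 3.1 tcp local mm [ 20.5 100.5  95.9] grip 0.0002495175178738469 F [-8.  -1.3  4. ]
tool axes in mast frame
 [[-1.     0.    -0.004]
 [ 0.     1.    -0.001]
 [ 0.004 -0.001 -1.   ]]
tool shift mm [-4.5  1.5 -1.1]
expected crop px [[332. 327.]
 [284. 349.]
 [262. 365.]
 [243. 384.]]
```

View pics/s2.png

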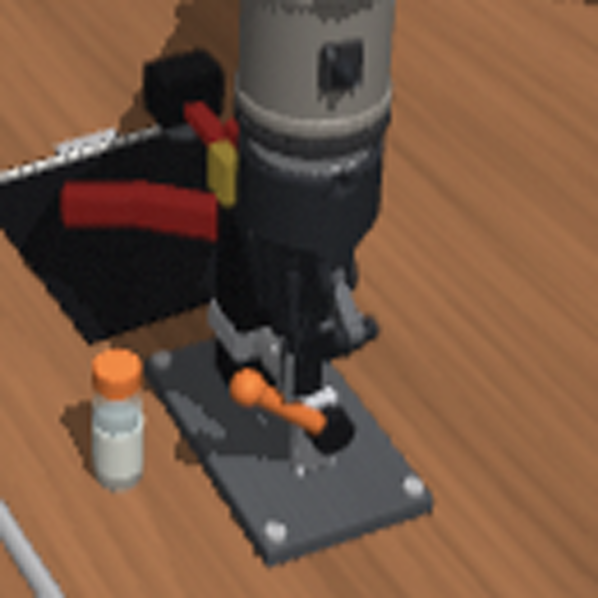

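The ball is now at crop (249,387), against an expected (243,384) at full swing. I'll push a little more to confirm it's on its stop.

{"op": "step_arm", "data": {"moves": [[-4, 0, 0, 0, 0, 0, 0], [-7, 0, 0, 0, 0, 0, 0], [-7, 0, 0, 0, 0, 0, 0]]}}

```text
clock: 3.4
tcp_pos: [0.5988, 0.2365, 0.0954]
orientation: [-0.151, -3.123, 0.004]
contact_force: [-22.5, -0.9, 14.2]
grip_width: 0.0001
gripper_force: 13.1
```

```bash
python3 -c "
from h import *
go((25,102,97))"
```

```text
clock 3.4 tcp local mm [ 21.5 100.6  95.4] grip 0.00012713261665145788 F [-22.5  -0.9  14.2]
tool axes in mast frame
 [[-1.    -0.001 -0.014]
 [-0.001  1.    -0.003]
 [ 0.014 -0.003 -1.   ]]
tool shift mm [-3.5  1.3 -1.7]
```

It's on a solid stop: 22 N of resistance for under 1 mm of motion. Now I'll back off and rise.

{"op": "step_arm", "data": {"moves": [[15, 0, 0, 0, 0, 0, 0], [35, 0, -10, 0, 0, 0, 0], [45, 0, -45, 0, 0, 0, 0], [45, 0, -85, 0, 0, 0, 40], [45, 0, -125, 0, 0, 0, 85], [45, 0, -175, 0, 0, 0, 85], [45, 0, -175, 0, 0, 0, 85]]}}

```text
clock: 4.1
tcp_pos: [0.5662, 0.2415, 0.2798]
orientation: [0.156, 3.124, 0.012]
contact_force: [-0.3, 0.6, -0.6]
grip_width: 0.0582
gripper_force: 0.0
```

```bash
python3 -c "
from h import *
go((-1.5,0,270))
from bench import r
print(r.get_obs()['joints'].round(2))"
```

```text
clock 4.1 tcp local mm [-11.5 102.4 279.8] grip 0.05819880004444518 F [-0.3  0.6 -0.6]
tool axes in mast frame
 [[-1.     0.002  0.013]
 [ 0.002  1.     0.008]
 [-0.013  0.008 -1.   ]]
tool shift mm [ -10.1 -102.5    9.1]
[-0.65  0.33  0.19  1.67 -0.07  1.13  1.03]
```

{"op": "step_arm", "data": {"moves": [[-1, -12, 0, 0, 0, 0.14, 85], [-3, -25, 0, 0, 0, 0.28, 85], [-5, -38, 0, 0, 0, 0.42, 85], [-6, -51, 0, 0, 0, 0.56, 85], [-7, -64, 0, 0, 0, 0.7, 85], [-8, -77, 0, 0, 0, 0.84, 85], [-9, -90, 0, 0, 0, 0.98, 85], [-10, -102, 0, 0, 0, 1.12, 85]]}}

```text
clock: 4.9
tcp_pos: [0.5623, 0.1367, 0.2719]
orientation: [1.805, 2.568, 0.003]
contact_force: [0.3, -0.1, -0.4]
grip_width: 0.0849
gripper_force: 0.0
```

{"op": "step_arm", "data": {"moves": [[0, 0, 0, 0, 0, 0.14, 85], [0, 0, 0, 0, 0, 0.28, 85], [0, 0, 0, 0, 0, 0.42, 85], [0, 0, 0, 0, 0, 0.45, 85], [0, 0, 0, 0, 0, 0.45, 85], [0, 0, 0, 0, 0, 0.45, 85]]}}

```text
clock: 5.5
tcp_pos: [0.5614, 0.1378, 0.2715]
orientation: [2.325, 2.113, 0.001]
contact_force: [0.1, -0.2, -0.5]
grip_width: 0.0853
gripper_force: 0.0
```

```bash
python3 - <<'E'
from bench import r
from h import *
f=r.grab_frame("wrist"); pickle.dump(f,open("wrist2.pkl","wb")); cv2.imwrite("pics/w2.png",f["image"][:,:,::-1])
go((-1.5,0,163))
E
```

```text
clock 5.55 tcp local mm [ -6.2  -1.2 271.4] grip 0.08506847472380477 F [0.7 0.4 0.3]
tool axes in mast frame
 [[-0.002  1.     0.001]
 [ 1.     0.002  0.   ]
 [ 0.     0.001 -1.   ]]
tool shift mm [  1.2   4.6 108.4]
```

View pics/w2.png

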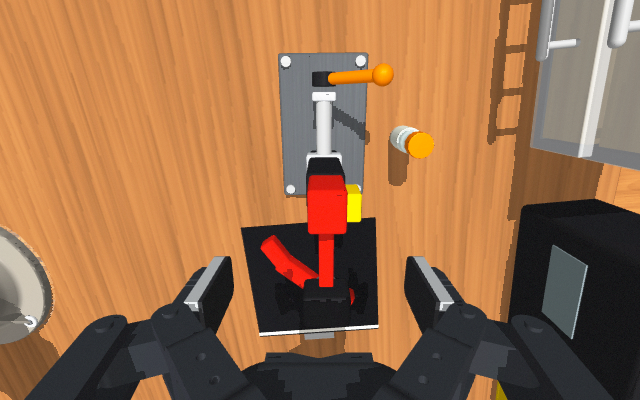

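The lever lies fully over, with its ball at (383,75). The foot's far corners are at (279,54) and (367,53), and the handle's top spans columns 308 to 346 near row 233. I'll check the offset from these.

```bash
python3 - <<'E'
from h import *
f=pickle.load(open("wrist2.pkl","rb"))
im=f["image"].astype(int); red=(im[...,0]>140)&(im[...,1]<60)
for v in (180,190,200,210,220,228,232):
    u=np.where(red[v,290:360])[0]+290; print(v,u.min(),u.max(),im[v,u].mean(0).round())
M=Ro.from_euler('z',p[2]).as_matrix()
def L(uv,z): return ((plane(f,uv,z)-[p[0],p[1],0])@M*1000).round(1).tolist()
print(L([(307.5,232),(346.5,232),(307.5,212),(346.5,212)],.205))
print(L([(279,54),(367,53),(285,194),(363,194)],.015))
print(L([(383,75)],.1123))
print(((np.array(world(f,[(327,215),(327,225),(354,200)]))-[p[0],p[1],0])@M*1000).round(1))
E
```

```text
180 309 342 [205.  28.  17.]
190 308 346 [236.  30.  17.]
200 307 346 [250.  35.  19.]
210 308 346 [251.  36.  18.]
220 308 346 [251.  35.  16.]
228 308 346 [249.  36.  18.]
232 309 345 [249.  35.  18.]
[[-13.7, -15.4, 205.0], [16.1, -15.3, 205.0], [-13.6, 0.9, 205.0], [15.5, 0.9, 205.0]]
[[-53.3, 133.3, 15.0], [53.0, 134.8, 15.0], [-51.7, -43.7, 15.0], [56.9, -43.4, 15.0]]
[[54.7, 102.8, 112.3]]
[[  1.   -0.9 206.5]
 [  1.   -8.6 207.4]
 [ 21.8   7.8 197.1]]
```

{"op": "step_arm", "data": {"moves": [[3, 6, 25, 0, 0, -0.013, 85], [3, 6, 50, 0, 0, -0.013, 85], [3, 6, 75, 0, 0, -0.013, 85], [3, 6, 95, 0, 0, -0.013, 85], [3, 6, 108, 0, 0, -0.013, 85], [3, 6, 108, 0, 0, -0.013, 85], [3, 6, 108, 0, 0, -0.013, 85]]}}

```text
clock: 6.25
tcp_pos: [0.5678, 0.1403, 0.1639]
orientation: [2.313, 2.125, 0.001]
contact_force: [0.1, 0.6, 0.2]
grip_width: 0.0851
gripper_force: 0.0
```

```bash
python3 - <<'E'
from bench import r
from h import *
f=r.grab_frame("wrist"); cv2.imwrite("pics/w3.png",f["image"][:,:,::-1])
im=f["image"].astype(int); red=(im[...,0]>140)&(im[...,1]<60)
M=Ro.from_euler('z',p[2]).as_matrix()
for v in (200,220,240,260,280):
    u=np.where(red[v,250:400])[0]+250
    if len(u): print(v,u.min(),u.max(),((plane(f,[(u.min()-.5,v),(u.max()+.5,v)],.205)-[p[0],p[1],0])@M*1000).round(1).tolist())
go((-0.4,1.5,163))
E
```

```text
240 290 347 [[-10.6, 32.9, 205.0], [11.2, 33.2, 205.0]]
260 286 352 [[-12.3, 24.4, 205.0], [13.5, 24.7, 205.0]]
280 250 355 [[-26.7, 15.3, 205.0], [15.1, 15.9, 205.0]]
clock 6.3 tcp local mm [  0.3   2.  164.3] grip 0.08527486998224415 F [-0.1  0.6  1. ]
tool axes in mast frame
 [[-0.014  1.     0.002]
 [ 1.     0.014  0.001]
 [ 0.001  0.002 -1.   ]]
tool shift mm [-0.5 -0.8  1.3]
```

View pics/w3.png

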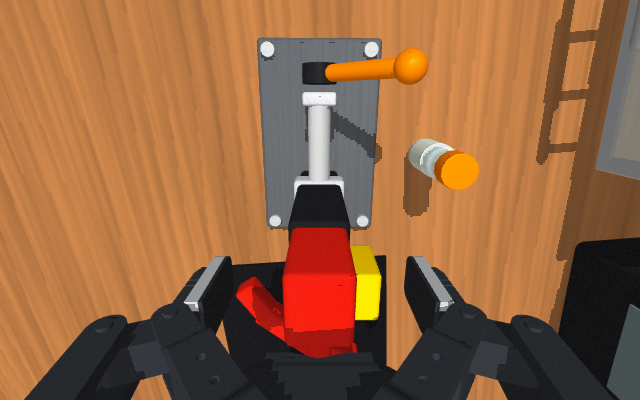

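The handle is centred between the pads, the button on the right at (368,283) in front of its finger. Now I'll shift 1 mm towards -x and close.

{"op": "step_arm", "data": {"moves": [[0, -1, 1, 0, 0, 0, 60], [0, -1, 1, 0, 0, 0, 45], [0, -1, 1, 0, 0, 0, 30], [0, -1, 1, 0, 0, 0, 20], [0, -1, 1, 0, 0, 0, 20], [0, -1, 1, 0, 0, 0, 20], [0, -1, 1, 0, 0, 0, 20], [0, -1, 1, 0, 0, 0, 20]], "grip_force": 45}}

```text
clock: 7.1
tcp_pos: [0.5703, 0.1404, 0.1644]
orientation: [2.311, 2.121, 0.011]
contact_force: [7.2, 0.1, 1.9]
grip_width: 0.0335
gripper_force: 45.2
```

```bash
python3 -c "
from h import *
loc()"
```

```text
clock 7.1 tcp local mm [  2.5   2.2 164.4] grip 0.03347539025942635 F [7.2 0.1 1.9]
tool axes in mast frame
 [[-0.013  1.     0.009]
 [ 1.     0.013  0.002]
 [ 0.002  0.009 -1.   ]]
```

The grip width is 33.5 mm, so the button is in. Now I'll draw it up.

{"op": "step_arm", "data": {"moves": [[0, 0, -5, 0, 0, 0, 20], [0, 0, -13, 0, 0, 0, 20], [0, 0, -22, 0, 0, 0, 20], [0, 0, -31, 0, 0, 0, 20], [0, 0, -40, 0, 0, 0, 20], [0, 0, -40, 0, 0, 0, 20]]}}

```text
clock: 7.7
tcp_pos: [0.5689, 0.1405, 0.204]
orientation: [2.312, 2.123, 0.008]
contact_force: [7.1, -0.7, -2.2]
grip_width: 0.0308
gripper_force: 49.4
```

```bash
python3 -c "
from h import *
loc()"
```

```text
clock 7.7 tcp local mm [  1.1   2.2 204. ] grip 0.030816539948868762 F [ 7.1 -0.7 -2.2]
tool axes in mast frame
 [[-0.013  1.     0.006]
 [ 1.     0.013  0.002]
 [ 0.002  0.006 -1.   ]]
```

The width fell to 30.8 mm, so I'll look to see whether the handle came along.

```bash
python3 - <<'E'
from bench import r
from h import *
f=r.grab_frame("side"); cv2.imwrite("pics/d4.png",cv2.resize(f["image"][120:210,260:370,::-1],None,fx=6,fy=6,interpolation=cv2.INTER_CUBIC))
loc()
E
```

```text
clock 7.75 tcp local mm [  1.1   2.2 203.6] grip 0.030612361224132054 F [ 7.4 -0.3 -2.8]
tool axes in mast frame
 [[-0.013  1.     0.006]
 [ 1.     0.013  0.002]
 [ 0.001  0.006 -1.   ]]
```

View pics/d4.png

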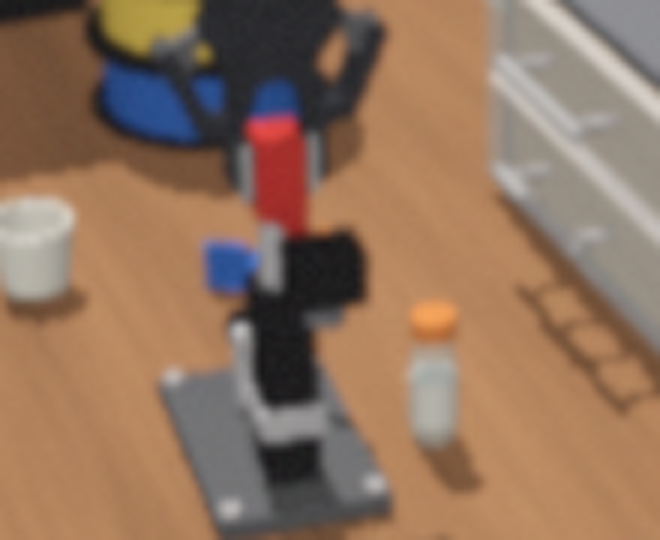

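The handle is held between both fingers and has risen, with the steel column showing below it. I'll carry on past the first stop to the second.

{"op": "step_arm", "data": {"moves": [[0, 0, -9, 0, 0, 0, 20], [0, 0, -20, 0, 0, 0, 20], [0, 0, -32, 0, 0, 0, 20], [0, 0, -44, 0, 0, 0, 20], [0, 0, -56, 0, 0, 0, 20], [0, 0, -66, 0, 0, 0, 20], [0, 0, -74, 0, 0, 0, 20], [0, 0, -77, 0, 0, 0, 20]]}}

```text
clock: 8.55
tcp_pos: [0.5689, 0.1405, 0.2805]
orientation: [2.311, 2.122, 0.008]
contact_force: [10.6, 0.0, -3.6]
grip_width: 0.0308
gripper_force: 48.6
```

{"op": "step_arm", "data": {"moves": [[0, 0, -2, 0, 0, 0, 20], [0, 0, -4, 0, 0, 0, 20], [0, 0, -6, 0, 0, 0, 20], [0, 0, -6, 0, 0, 0, 20], [0, 0, -6, 0, 0, 0, 20]]}}

```text
clock: 9.05
tcp_pos: [0.5688, 0.1404, 0.2848]
orientation: [2.311, 2.122, 0.007]
contact_force: [13.0, 0.6, -9.5]
grip_width: 0.0309
gripper_force: 48.3
```

```bash
python3 -c "
from h import *
loc()"
```

```text
clock 9.05 tcp local mm [  1.    2.2 284.8] grip 0.030878102974802684 F [13.   0.6 -9.5]
tool axes in mast frame
 [[-0.013  1.     0.006]
 [ 1.     0.013  0.   ]
 [ 0.     0.006 -1.   ]]
```

The rise is 120.4 mm and the downward force is growing, so it's at the end stop. I'll press slightly more and settle.

{"op": "step_arm", "data": {"moves": [[0, 0, -2, 0, 0, 0, 20], [0, 0, -2, 0, 0, 0, 20], [0, 0, -2, 0, 0, 0, 20], [0, 0, -2, 0, 0, 0, 20], [0, 0, -2, 0, 0, 0, 20], [0, 0, -2, 0, 0, 0, 20]]}}

```text
clock: 9.65
tcp_pos: [0.5687, 0.1404, 0.2851]
orientation: [2.311, 2.122, 0.004]
contact_force: [16.8, 1.5, -20.5]
grip_width: 0.0313
gripper_force: 49.0
```

```bash
python3 - <<'E'
from bench import r
from h import *
f=r.grab_frame("side"); cv2.imwrite("pics/d5.png",cv2.resize(f["image"][90:210,240:370,::-1],None,fx=5,fy=5,interpolation=cv2.INTER_CUBIC))
loc()
E
```

```text
clock 9.7 tcp local mm [  0.9   2.1 285.1] grip 0.030921736452612647 F [ 17.2   1.9 -21.6]
tool axes in mast frame
 [[-0.013  1.     0.005]
 [ 1.     0.013 -0.001]
 [-0.001  0.005 -1.   ]]
```

View pics/d5.png

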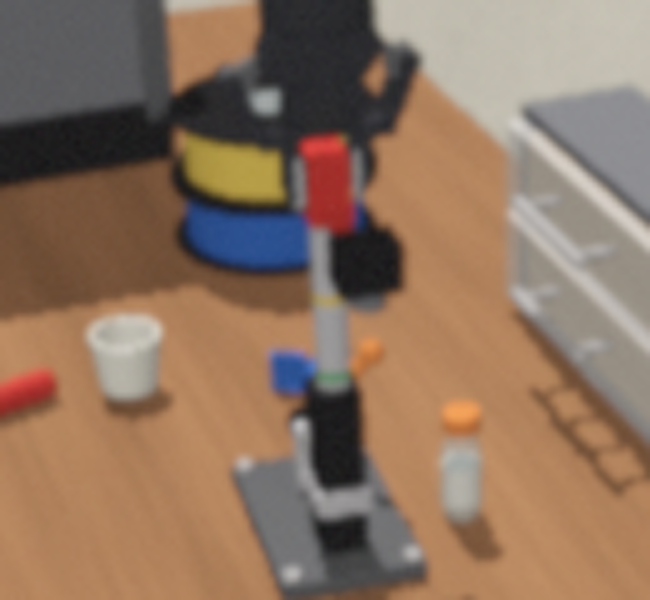

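The column is fully up: the second (green) mark shows at the tube top (333,380), the yellow one is above it at (327,300), and the handle is held firmly. Handing in.

```bash
python3 -c "
from bench import r
print(r.hand_in())"
```

```text
the job is handed in; nothing more can be done
None
```

I flipped the cam lever to its stop and drew the column about 120 mm up to the second stop; the arm was holding it there with the button squeezed when I handed the job in at 9.7 s (the verdict wasn't returned).

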